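Clear the bonder's bench into the carrier nests

TASK

Sort the loose material left in front of the bonder into its nests on the blue mat: the open black waffle pack into the black square nest and then its frosted lid on top of it, the purple chip box into the silver-grey aluminium nest, the glass dish between the pins of the round white nest, and the red-capped vial lying in the green cradle. Each must end seated flat on the floor of its nest (the lid flat on the pack); keep the open pack and the dish about level all the time so that no dice spill, and leave the loupe where it stands.

Things in the scene. Friction and masses are not known exactly. Their poses are not given: they have to be found in the camera images.
- waffle_pack: open black waffle pack, a square tray 51 x 51 mm with small grey and gold dice standing in its pockets; the solid tray that can be gripped is 4 mm high (the dice reach 6 mm). Lies flat on the bench; origin at the centre of its underside, z up, x and y along its sides. 14 g or so, grip any two facing sides low down
- pack_lid: the pack's cover: frosted, nearly white square lid 51 x 51 mm, 7.5 mm high, a flat top with a 4 mm wide rim underneath that rests on the top of the pack. Lies flat, right way up; origin at the centre of its underside, z up, x and y along its sides; grip any two facing sides
- chip_box: closed purple see-through chip box, 62 mm along x (65 with its catch), 61 mm along y, 14 mm high; its lid does not open. Lies flat; origin at the centre of its underside, z up; grip across y
- dish: round clear glass dish with two dice in it, open at the top, 55 mm across, 12 mm high. Lies flat; origin at the centre of its underside, z up; grip it from outside across a diameter
- vial: white vial with a red cap, 51 mm long along its y axis (cap at the -y end), 13 mm thick, lying down; origin under its middle at the lowest side, z up; grip across x at the middle
- loupe: black eye loupe standing on the bench, 36 mm across, 36 mm high, origin at the centre of its underside; does not belong in any nest and stays where it is
- pack_nest: black square nest for the waffle pack and its lid, fixed on the blue mat: base plate 98 (x) x 76 (y) mm, its top (the floor) 5 mm above the origin; four L-shaped corner guides 12 mm high above the floor, arms 14 mm long, leave a pocket 60 x 60 mm, open for fingers in the middle of all sides. Origin: centre of underside, 2 mm above the bench; x, y along the pocket's sides
- box_nest: silver-grey aluminium nest for the chip box, fixed on the blue mat: base plate 112 (x) x 86 (y) mm, its top (the floor) 5 mm above the origin; four L-shaped corner guides 9 mm high above the floor, arms 14 mm long, leave a pocket 74 (x) x 70 (y) mm, open for fingers in the middle of all sides. Origin: centre of underside, 2 mm above the bench; x, y along the pocket's sides
- dish_nest: round white nest for the dish, fixed on the blue mat: disc 94 mm across, its top (the floor) 5 mm above the origin; four steel pins 8 mm thick, 11 mm high above the floor, stand 37.5 mm from the centre at 45, 135, 225, 315 degrees from its x axis; fingers pass between them along its x or y axis. Origin: centre of underside, 2 mm above the bench
- vial_cradle: green cradle for the vial, fixed on the mat: bar 38 (x) x 78 (y) x 4 mm with two flared saddles 12 mm long at y = +-21.5 mm, floor 7.5 mm above the origin and 17 mm wide, sides up to 17 mm; end stops at y = +-31 mm. The vial lies along y, either way round; the fingers close along x in the 31 mm gap between the saddles. Origin: centre of underside, 2 mm above the bench
Things that resemble listed ones, but are neither listed nor needed, are in the scene too. What is shaped like the dish_nest but brown is not meant.

How it is judged:
By the outcome, as a careful person would: the job done as asked, in the order asked, and still so for the second after the job is handed in, with the robot touching nothing.
It also fails if it takes over 115 s, if anything falls off the work surface, if the arm or the gripper's body presses on something with over 40 N, if the wrist force passes 120 N, or if a joint passes its speed limit or range.

ROBOT

A 6-joint arm with a two-finger parallel gripper is mounted at the origin on a cart in front of the work surface, level with it; the furniture and walls round the work are solid. World frame = base frame: x ahead of the robot, y to its left, z up, the work surface at z = 0. Lengths are in mm, angles in rad, forces in N, time in s.
With the tool pointing down it reaches from about 250 to 775 mm from the base axis. Payload 4 kg.
Tool frame: the origin (TCP) lies between the finger pads; the fingertips stand 25 mm ahead of it and the grasp point (between the pads) lies 6 mm ahead of it (arm.tips_ahead is the distance from the TCP to the fingertips, in mm); z points along the fingers, y is the line along which they close (so a half turn about z gives the same grasp; the last joint's range is limited). The gripper opens to 94 mm and grips with 3 to 60 N. Pads are 16 mm wide; open, the fingers measure 119 mm over their backs; the gripper's body (75 mm by 177 mm) begins 78 mm behind the grasp point.
Start: joints at [-1.424, 0.087, 1.371, -0, 1.684, -0.103], TCP at [135.962, -532.947, 230.506] pointing down, gripper open.
Joint ranges: [-3.1, 3.1], [-0.76, 2.03], [0.27, 2.55], [-1.08, 4.22], [0.17, 2.65], [-2.57, 2.57]. Speed limits (rad/s): [2.79, 2.79, 3.14, 3.14, 3.14, 3.14].

INTERFACE

Orientations are given as a unit quaternion [x, y, z, w].
In Python, from station import arm, viewer, ticket gives the robot as it stands.
- The arm moves only by the shell command python3 -m jog 'ROWS' [FORCE]. ROWS is JSON, one flat list of numbers, 7 for each row, row after row: the opening, from -1 (shut) to 1 (fully open), then the shift along the tool's x, y, z in units of 50 mm (1.0 is 50 mm), then the turn, a rotation vector about the tool's x, y, z in units of 10 degrees (1.0 is 10 degrees). A call has 1 to 10 rows; each row is the pose to reach, as a shift and turn from the pose commanded when the call began, along the tool's axes at that moment; what a row does not reach only later rows make up. A row lasts 1/8 s, in which the tool goes at most 62.5 mm and 10.7 degrees, less where a joint would pass 70% of its speed; a pose out of reach is approached as far as the arm can. A call with a gripper value outside its range is refused whole. The fingers move at their own pace and stop on an object; FORCE is the grip in N (left out, the last holds). Time passes only in rows, so rows that repeat a pose let the fingers close. It gives the time, the measured TCP pose, the force, the opening and the grip force at its end, in the units of the state.
- arm.get_state(): the state, without advancing time (a new reading comes with each control period).
- viewer.get_image(name): name is "scene" or "top" or "wrist"; returns a dict with "image" (420x560x3 uint8, red, green, blue), "mtx" (3x3 intrinsics, pixels), "distortion" ([k1, k2, p1, p2, k3] as OpenCV has them; the pictures are not rectified), "R" (3x3) and "t" (3): a world point X has camera coordinates R X + t. Camera axes: x right, y down, z forward; pixel columns grow to the right and rows downward; lengths in mm; the calibration is good to about 2 mm. A picture is of the moment at which its call begins. There is no depth.
- ticket.hand_in(): hands the job in; it is judged then, once.
The state is a dict: "clock": time; "joint_pos": joint angles; "dq": joint speeds; "effort": joint torques, N m; "ee_pos": TCP position; "tcp_rot": TCP orientation; "force": force on the tool from outside, world axes, zero at the start; "ft_torque": the same for the moment, N m; "width": finger opening in mm; "gripper_force": force on a finger pad.
Only numpy, scipy, OpenCV 4.12 (cv2) and the standard library are available. Lean on these libraries where they do the work, as an engineer would, in place of code of your own. Each camera call takes 0.05 s, during which the arm holds its last target. There are 200 camera calls.

## Working session

There is one attempt and no reset: what is moved stays moved. The work goes in short steps, Python scripts to look and compute and a shell command to move; the robot and the scene stay as the last step left them, time stands still between calls to the robot, and variables do not carry over. Pictures are saved under pics/ and viewed, at most 14 in all, crops included, and the job is handed in when it is done.

```bash
ls; mkdir -p pics; python3 - <<'E'
from station import arm, viewer
import cv2, pickle
d={}
for n in ("scene","top","wrist"):
    v=viewer.get_image(n); d[n]=v
    cv2.imwrite(f"pics/{n}0.png",cv2.resize(v["image"][:,:,::-1],(800,600),interpolation=cv2.INTER_CUBIC))
    print(n,v["mtx"],v["distortion"],v["R"],v["t"])
pickle.dump(d,open("v0.pkl","wb"))
print(arm.get_state())
E
```

```text
pics
scene [[475.86711108   0.         279.35529809]
 [  0.         475.86711108 216.52114694]
 [  0.           0.           1.        ]] [-0.0032944  0.         0.         0.         0.       ] [[-0.87493227 -0.48398219 -0.01596129]
 [-0.35854452  0.66961934 -0.65042737]
 [ 0.32548326 -0.56335706 -0.75940073]] [409.94706097 237.88193285 895.80163663]
top [[432.73609814   0.         288.69214814]
 [  0.         432.73609814 213.65391291]
 [  0.           0.           1.        ]] [-0.06863286  0.          0.          0.          0.        ] [[-0.02423898 -0.99929606 -0.028633  ]
 [-0.98872013  0.02819723 -0.14709667]
 [ 0.14780049  0.02474455 -0.9887076 ]] [-16.13866863 495.74322455 993.73660569]
wrist [[377.53887238   0.         283.22490393]
 [  0.         377.53887238 206.87671918]
 [  0.           0.           1.        ]] [0.0183642 0.        0.        0.        0.       ] [[ 0.24567807 -0.9693496  -0.00190814]
 [-0.93035906 -0.23634784  0.28030648]
 [-0.27216596 -0.0670899  -0.95990866]] [-548.38227692  -28.85470394  393.17881751]
{'clock': 0.15, 'joint_pos': array([-1.42406587e+00,  8.78202435e-02,  1.37184120e+00,  1.35342549e-05,
        1.68356216e+00, -1.03097145e-01]), 'dq': array([-0.00025615, -0.00088426, -0.00628618,  0.00129962, -0.00266876,
       -0.00076386]), 'effort': array([ 1.30602046e-03, -3.40639007e+01, -3.02794933e+01,  7.17017194e-02,
        3.04532633e-02, -1.09654461e-04]), 'ee_pos': array([ 135.93117557, -532.583648  ,  229.58729192]), 'tcp_rot': array([ 9.92207986e-01,  1.24589916e-01, -1.10663163e-05, -8.15425563e-04]), 'force': array([-0.17109371, -0.22342923, -0.54236455]), 'ft_torque': array([0.02208925, 0.01161877, 0.01422708]), 'gripper_force': 0.0, 'width': 94.12366888955945}
```

View pics/top0.png

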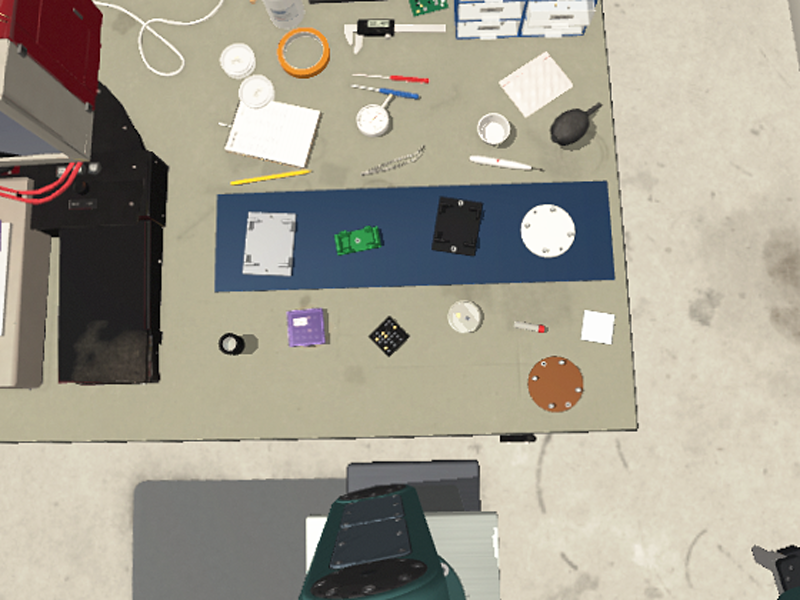

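View pics/scene0.png

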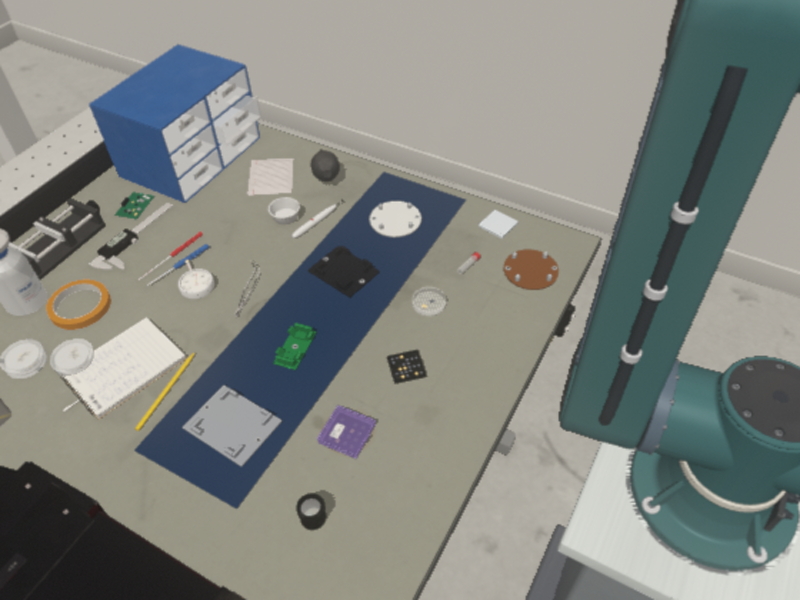

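The top and scene views show, in 800x600 top-view pixels:
- **Loose things:** loupe (231,344), chip box (307,328), pack (389,337), dish (465,317), vial (532,327, red cap to the right), lid (598,327).
- **Nests:** box nest (270,244), cradle (358,240), pack nest (457,226), white dish nest (548,231). The brown decoy is at (556,384).

I'll triangulate these two views roughly, then refine with the wrist camera.

```bash
cat > h.py <<'E'
import numpy as np, cv2, pickle
from scipy.spatial.transform import Rotation as Ro
def ray(v,p):
    n=cv2.undistortPoints(np.array([[p]],float),v["mtx"],np.array(v["distortion"]))[0,0]
    R=np.array(v["R"]); c=-R.T@np.array(v["t"]); d=R.T@np.r_[n,1]
    return c,d/np.linalg.norm(d)
def onz(v,p,z):
    c,d=ray(v,p); return c+d*(z-c[2])/d[2]
def tri(obs):
    A=0;b=0
    for v,p in obs:
        c,d=ray(v,p); M=np.eye(3)-np.outer(d,d); A=A+M; b=b+M@c
    X=np.linalg.solve(A,b)
    return X, max(np.linalg.norm((np.eye(3)-np.outer(ray(v,p)[1],ray(v,p)[1]))@(X-ray(v,p)[0])) for v,p in obs)
def proj(v,X):
    return cv2.projectPoints(np.array(X,float).reshape(-1,1,3),cv2.Rodrigues(np.array(v["R"]))[0],np.array(v["t"]),v["mtx"],np.array(v["distortion"]))[0][:,0]
def s8(p): return (np.array(p)+.5)*.7-.5
def go(st,pos,yaw,ref=None):
    """shift(units of 50mm) and turn (10deg) from pose (pos,quat) st to TCP pos with tool down, closing axis y at yaw(rad)"""
    p,q=st; R0=Ro.from_quat(q)
    best=None
    for k in (0,np.pi):
        y=np.array([np.cos(yaw+k),np.sin(yaw+k),0]); z=np.array([0,0,-1.]); x=np.cross(y,z)
        r=(R0.inv()*Ro.from_matrix(np.c_[x,y,z])).as_rotvec()
        if best is None or np.linalg.norm(r)<np.linalg.norm(best): best=r
    return R0.inv().apply(np.array(pos)-p)/50, np.degrees(best)/10
E
python3 - <<'E'
from h import *
d=pickle.load(open("v0.pkl","rb"))
T=dict(loupe=(231,344),box=(307,328),pack=(389,337),dish=(465,317),vial=(532,327),lid=(598,327),bn=(270,244),cr=(358,240),pn=(457,226),dn=(548,231))
S=dict(loupe=(312,511),box=(348,431),pack=(407,366),dish=(429,301),vial=(469,263),lid=(498,224),bn=(232,425),cr=(295,346),pn=(344,270),dn=(396,218))
for k in T:
    X,e=tri([(d["top"],s8(T[k])),(d["scene"],s8(S[k]))]); print(k,X.round(1),round(e,1), onz(d["top"],s8(T[k]),7).round(0),onz(d["scene"],s8(S[k]),7).round(0))
v=d["wrist"]; R=np.array(v["R"]); c=-R.T@v["t"]
T0=Ro.from_quat([9.92207986e-01,1.24589916e-01,0,-8.15425563e-04]).as_matrix()
print("cam in tool",T0.T@(c-[135.93,-532.58,229.59]), "\n",R@T0)
for q in [(0,0),(560,0),(560,420),(0,420),(280,210)]: print(T0.T@(onz(v,q,5)-[135.93,-532.58,229.59]).round(0))
print("yaw y",np.degrees(np.arctan2(*T0[[1,0],1])))
print("edges",onz(d["top"],s8((637,430)),0),onz(d["top"],s8((215,292)),0),onz(d["top"],s8((160,380)),0))
E
```

```text
loupe [439.7 282.1  19.5] 0.4 [441. 286.   7.] [444. 278.   7.]
box [465.7 154.3   5. ] 0.1 [466. 154.   7.] [465. 155.   7.]
pack [447.2  13.6   1.2] 0.3 [446.  13.   7.] [446.  17.   7.]
dish [ 477.7 -117.6    2.9] 0.1 [ 477. -117.    7.] [ 476. -114.    7.]
vial [ 458.2 -231.9   -1.9] 0.6 [ 457. -231.    7.] [ 456. -224.    7.]
lid [ 4.541e+02 -3.451e+02 -3.000e-01] 0.1 [ 453. -343.    7.] [ 451. -337.    7.]
bn [618.6 222.2  -0.7] 0.6 [616. 220.   7.] [615. 225.   7.]
cr [618.5  64.5   4. ] 0.2 [618.  64.   7.] [617.  66.   7.]
pn [ 637.6 -109.6    5.4] 0.5 [ 638. -109.    7.] [ 636. -108.    7.]
dn [ 624.3 -268.3    3.7] 0.5 [ 624. -267.    7.] [ 622. -265.    7.]
cam in tool [  81.62459766   -0.65461364 -154.85008311] 
 [[-1.60973099e-03  9.99998662e-01  2.89673334e-04]
 [-9.59853051e-01 -1.46385393e-03 -2.80499515e-01]
 [-2.80498716e-01 -7.29572593e-04  9.59854123e-01]]
[ 163.68406527 -253.02171413  225.44298382]
[162.23324119 246.11478252 224.63501347]
[-302.1942531   339.17950489  224.39005516]
[-302.73037723 -350.35908566  225.50572011]
[-33.01017537  -3.91896545 224.9999334 ]
yaw y -75.68583664958018
edges [ 278.53969734 -399.75526928    0.        ] [534.42108199 319.08478441   0.        ] [382.15591445 413.87040018   0.        ]
```

```bash
python3 -m jog '[1,9.53,-5.48,0,0,0,1.43, 1,9.53,-5.48,0,0,0,1.43, 1,9.53,-5.48,0,0,0,1.43, 1,9.53,-5.48,0,0,0,1.43, 1,9.53,-5.48,0,0,0,1.43, 1,9.53,-5.48,0,0,0,1.43, 1,9.53,-5.48,0,0,0,1.43, 1,9.53,-5.48,0,0,0,1.43, 1,9.53,-5.48,0,0,0,1.43, 1,9.53,-5.48,0,0,0,1.43]'
python3 -m jog '[1,0,0,0,0,0,0, 1,0,0,0,0,0,0]'
python3 - <<'E'
from station import arm, viewer
import cv2,pickle
v=viewer.get_image("wrist"); v["st"]=arm.get_state(); pickle.dump(v,open("w1.pkl","wb"))
cv2.imwrite("pics/w1.png",cv2.resize(v["image"][:,:,::-1],(800,600),interpolation=cv2.INTER_CUBIC))
E
```

```text
clock: 1.4
ee_pos: [531.4, -146.8, 229.4]
tcp_rot: [1.0, 0.003, -0.001, -0.001]
force: [0.1, -0.0, 0.2]
width: 93.9
gripper_force: 0.0
clock: 1.65
ee_pos: [529.1, -150.8, 230.5]
tcp_rot: [1.0, -0.001, -0.0, 0.0]
force: [-0.4, 0.1, 0.6]
width: 94.0
gripper_force: 0.0
```

View pics/w1.png

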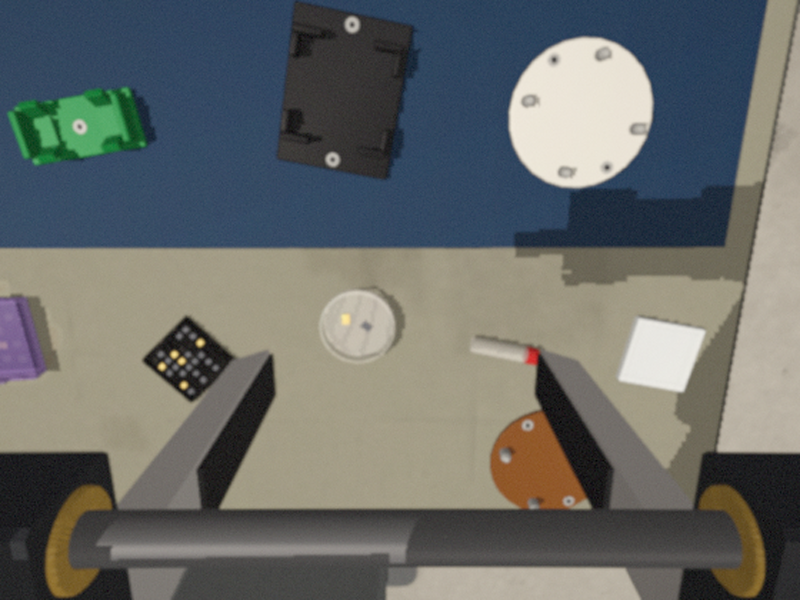

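The first wrist view (800x600) shows:
- **Loose things:** pack diamond (189,359), dish (358,326), vial (505,349), lid (661,354).
- **Nests:** pack nest (345,90), white nest (580,112), cradle (80,127).

I'll take a second view farther left.

```bash
python3 -m jog '[1,0,-4.6,0,0,0,0, 1,0,-4.6,0,0,0,0, 1,0,-4.6,0,0,0,0, 1,0,-4.6,0,0,0,0, 1,0,-4.6,0,0,0,0, 1,0,-4.6,0,0,0,0]'
python3 - <<'E'
from station import arm, viewer
import cv2,pickle
v=viewer.get_image("wrist"); v["st"]=arm.get_state(); pickle.dump(v,open("w2.pkl","wb"))
print(v["st"]["ee_pos"])
cv2.imwrite("pics/w2.png",cv2.resize(v["image"][:,:,::-1],(800,600),interpolation=cv2.INTER_CUBIC))
E
```

```text
clock: 2.45
ee_pos: [529.8, 79.1, 230.6]
tcp_rot: [1.0, -0.001, 0.0, 0.0]
force: [-0.0, -0.2, -0.4]
width: 93.8
gripper_force: 0.0
[529.90340352  78.73491058 230.56821047]
```

View pics/w2.png

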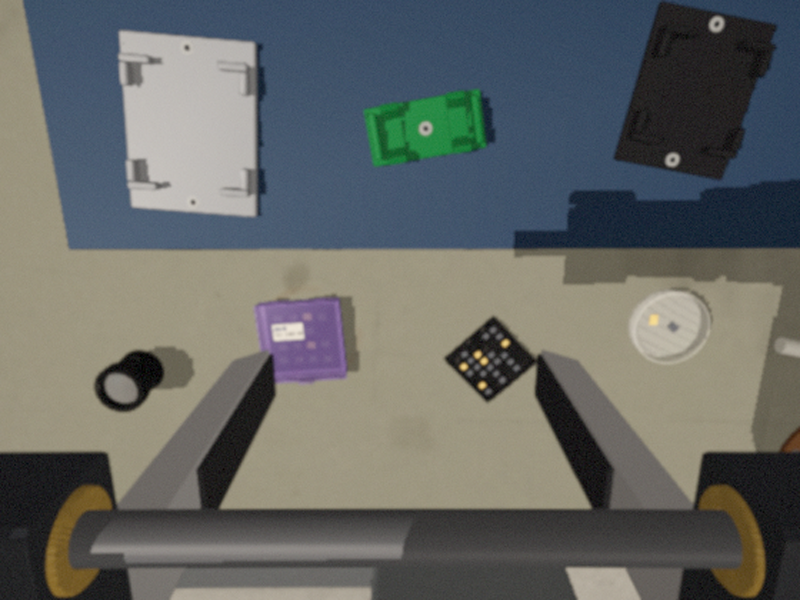

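The second view shows the box nest (screws at 187,48 and 193,203), the cradle (426,128), the chip box (303,338), the pack (490,359) and the dish (670,326). I'll segment these for accurate positions and yaws, and crop the box to find its catch.

```bash
cat > m.py <<'E'
from h import *
w1=pickle.load(open("w1.pkl","rb")); w2=pickle.load(open("w2.pkl","rb")); top=pickle.load(open("v0.pkl","rb"))["top"]
def rectfit(v,roi,f,z):
    """segment f(hsv) within roi (800px coords), rectify to plane z, min-area rect"""
    hsv=cv2.cvtColor(v["image"],cv2.COLOR_RGB2HSV).astype(int)
    m=f(hsv[...,0],hsv[...,1],hsv[...,2]).astype(np.uint8)
    k=np.zeros_like(m); x0,y0,x1,y1=(int(a*.7) for a in roi); k[y0:y1,x0:x1]=m[y0:y1,x0:x1]
    k=cv2.morphologyEx(k,cv2.MORPH_CLOSE,np.ones((5,5)))
    c=max(cv2.findContours(k,cv2.RETR_EXTERNAL,cv2.CHAIN_APPROX_NONE)[0],key=cv2.contourArea)
    c=cv2.convexHull(c)[:,0]
    P=np.array([onz(v,p,z)[:2] for p in c],np.float32)
    (cx,cy),(w,h),a=cv2.minAreaRect(P)
    return (round(cx,1),round(cy,1)),(round(w,1),round(h,1)),round(a,1)
E
python3 - <<'E'
from m import *
blk=lambda h,s,v:v<75
for n,v,r,z in [("pack w1",w1,(130,300,250,410),3),("pack w2",w2,(435,305,537,410),3)]: print(n,rectfit(v,r,lambda h,s,v:(v<85)|((s>120)&(v>140)),z))
print("lid",rectfit(w1,(600,300,720,400),lambda h,s,v:(s<30)&(v>185),7.5))
pur=lambda h,s,v:(h>120)&(h<155)&(s>50)
for z in (0,7,14): print("box",z,rectfit(w2,(240,280,350,400),pur,z))
print("cap+vial cap",rectfit(w1,(450,320,537,380),lambda h,s,v:(s>150)&((h<8)|(h>170)),6.5))
g=lambda h,s,v:(h>45)&(h<85)&(s>90)
print("cradle",rectfit(w1,(0,60,170,190),g,7),rectfit(w2,(340,60,520,190),g,7))
wh=lambda h,s,v:(s<45)&(v>190)
print("dnest",rectfit(w1,(480,20,680,200),lambda h,s,v:(s<60)&(v>150),7))
print("boxnest",rectfit(w2,(110,20,262,220),lambda h,s,v:(s<60)&(v>120),7), "top",rectfit(top,(235,205,300,280),lambda h,s,v:(s<60)&(v>120),7))
t=lambda a,b:tri([(w1,s8(a)),(w2,s8(b))])
print("pn screws",t((352,24),(717,24)),t((333,159),(672,159)))
print("cradle screw",t((80,127),(426,128)))
print("pack c",t((189,359),(490,359)),"dish rim c",t((358,322),(670,321)), "top/bot",t((358,289),(670,290)),t((358,362),(670,363)))
print("bn screws",onz(w2,s8((187,48)),7),onz(w2,s8((193,203)),7))
for p in [(119,31),(258,43),(257,217),(131,208)]: print(" bn corner",onz(w2,s8(p),7))
print("dn screws",onz(w1,s8((554,60)),7),onz(w1,s8((607,167)),7), [onz(w1,s8(p),18)[:2].round(1) for p in [(604,53),(530,100),(639,128),(567,172)]])
print("dn tri w1-top",tri([(w1,s8((580.5,112))),(top,s8((548,231)))]),"lid",tri([(w1,s8((661.5,354))),(top,s8((598,327)))]),"bn",tri([(w2,s8((190,125.5))),(top,s8((270,244)))]))
print("vial ends",onz(w1,s8((472,343)),6.5),onz(w1,s8((538,356)),6.5))
a=w2["image"][190:285,170:260,::-1]; b=w1["image"][225:270,320:385,::-1]
A=cv2.resize(a,(500,528),interpolation=cv2.INTER_CUBIC);B=cv2.resize(b,(300,208),interpolation=cv2.INTER_CUBIC)
o=np.zeros((528,800,3),np.uint8);o[:,:500]=A;o[:208,500:]=B
c=cv2.resize(top["image"][205:255,190:240,::-1],(300,300),interpolation=cv2.INTER_CUBIC);o[215:515,500:]=c;cv2.imwrite("pics/c1.png",o)
E
```

```text
pack w1 ((448.5, 14.3), (49.4, 52.7), 43.2)
pack w2 ((448.4, 14.2), (51.2, 50.1), 43.3)
lid ((452.6, -342.2), (52.7, 52.0), 79.1)
box 0 ((462.5, 158.3), (66.7, 63.8), 4.0)
box 7 ((465.2, 156.9), (65.5, 62.6), 4.0)
box 14 ((467.9, 155.5), (64.2, 61.5), 4.0)
cap+vial cap ((452.6, -245.3), (13.0, 5.4), 3.6)
cradle ((618.3, 67.4), (40.6, 84.9), 9.2) ((617.7, 65.6), (39.8, 78.6), 9.2)
dnest ((624.8, -266.7), (94.6, 93.0), 89.7)
boxnest ((617.7, 223.8), (87.9, 113.2), 85.2) top ((617.3, 222.5), (87.3, 114.1), 85.6)
pn screws (array([ 679.10842617, -117.34270375,    8.71682607]), np.float64(0.3160205303330214)) (array([ 596.87064723, -101.64446113,    7.19505081]), np.float64(0.1068711245888274))
cradle screw (array([617.61200165,  65.11939528,   7.43631333]), np.float64(0.06750925976593182))
pack c (array([449.07193449,  14.5938384 ,   3.03892707]), np.float64(0.05447321222495173)) dish rim c (array([ 480.79666913, -115.48357953,    8.52248735]), np.float64(0.44227012689893175)) top/bot (array([ 503.43322811, -115.55940899,    1.89299792]), np.float64(0.33419909454802454)) (array([ 451.754
[... 258 characters left out ...]
        ]
 bn corner [558.49419966 182.92499832   7.        ]
 bn corner [564.80003153 269.56653365   7.        ]
dn screws [ 658.20030189 -246.9415021     7.        ] [ 590.87739584 -288.15309844    7.        ] [array([ 660.6, -274.9]), array([ 633.4, -230.6]), array([ 615.9, -302.2]), array([ 588.4, -258. ])]
dn tri w1-top (array([ 626.71960831, -269.78609522,   -3.07565475]), np.float64(0.2602016479381855)) lid (array([ 453.50227957, -343.14069629,    6.59984889]), np.float64(0.008385083802992386)) bn (array([ 6.18813620e+02,  2.23542190e+02, -4.62582133e-01]), np.float64(1.7739571602110005))
vial ends [ 462.66782505 -200.45190241    6.5       ] [ 452.02010378 -250.62940732    6.5       ]
```

View pics/c1.png

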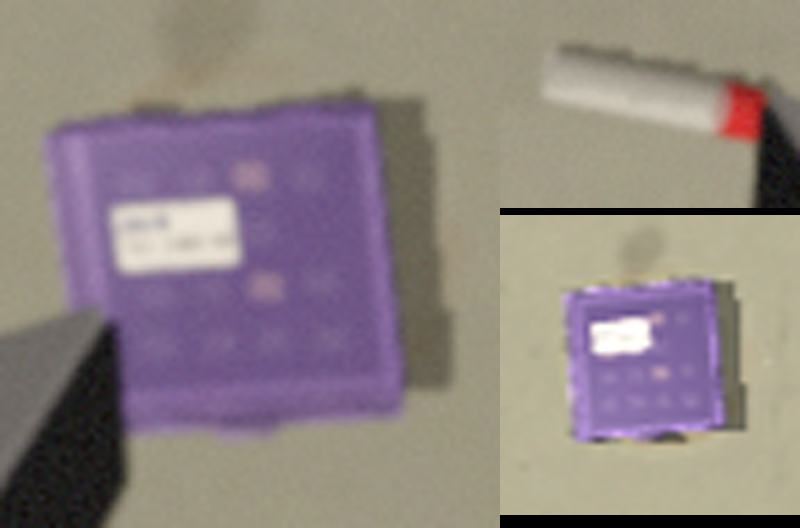

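The catch lies on the box's robot-facing edge, so the box's x runs along world x (yaw about 4°) and its sides across world y are free to grip. Measured heights agree with the sizes given: pack 3 mm, pack nest floor 7 to 9 mm, cradle 7.4 mm, lid 6.6 mm. I'm going to the waffle pack at (448.5, 14.3), side angle 43.3°.

```bash
python3 -m jog '[0.7,-1.63,1.29,3.0,0,0,4.67, 0.7,-1.63,1.29,3.0,0,0,4.67, 0.7,-1.63,1.29,3.0,0,0,4.67, 0.7,-1.63,1.29,3.0,0,0,4.67, 0.7,-1.63,1.29,3.0,0,0,4.67, 0.7,-1.63,1.29,3.0,0,0,4.67, 0.7,-1.63,1.29,3.0,0,0,4.67, 0.7,-1.63,1.29,3.0,0,0,4.67]' 12
cat > g.py <<'E'
import sys; from h import *; from station import arm
s=arm.get_state(); x,y,z,a=map(float,sys.argv[1:5])
sh,r=go((s["ee_pos"],s["tcp_rot"]),[x,y,z],np.radians(a))
print("pos",s["ee_pos"].round(1),"w",s["width"].round(1),"F",s["force"].round(1),"shift",sh.round(3),"turn",r.round(3),"q6",s["joint_pos"][5].round(2))
E
python3 g.py 448.5 14.3 26 43.3
python3 - <<'E'
from station import arm, viewer
import cv2,pickle
v=viewer.get_image("wrist"); pickle.dump(v,open("w3.pkl","wb"))
cv2.imwrite("pics/w3.png",v["image"][:,:,::-1])
E
```

```text
clock: 3.5
ee_pos: [448.6, 15.5, 80.7]
tcp_rot: [0.918, -0.396, 0.0, -0.0]
force: [-0.0, -0.5, -0.2]
width: 79.8
gripper_force: 0.0Traceback (most recent call last):
  File "g.py", line 4, in <module>
    print("pos",s["ee_pos"].round(1),"w",s["width"].round(1),"F",s["force"].round(1),"shift",sh.round(3),"turn",r.round(3),"q6",s["joint_pos"][5].round(2))
                                         ^^^^^^^^^^^^^^^^
AttributeError: 'float' object has no attribute 'round'
```

View pics/w3.png

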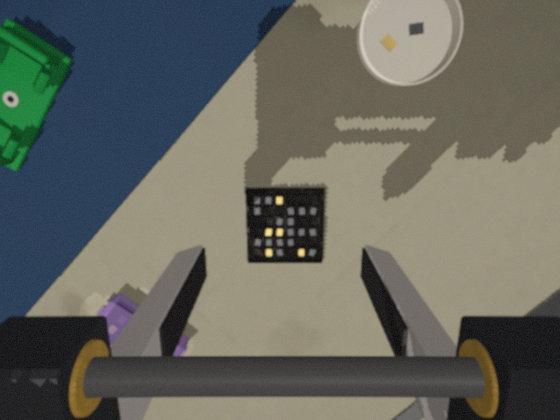

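The pack sits square and centred between the fingers (285,225). Now I compute the descent.

```bash
sed -i 's/s\["width"\].round(1)/round(float(s["width"]),1)/' g.py; python3 g.py 448.5 14.3 26 43.3; python3 - <<'E'
from m import *
w3=pickle.load(open("w3.pkl","rb"))
print(rectfit(w3,(330,260,490,390),lambda h,s,v:(v<85)|((s>120)&(v>140)),3))
E
```

```text
pos [448.6  15.6  80.6] w 79.7 F [ 0.9  1.  -0.2] shift [0.018 0.02  1.093] turn [-0.001 -0.002  0.002] q6 2.29
((448.4, 14.4), (50.8, 51.6), 43.2)
```

```bash
python3 -m jog '[0.7,0.02,0.02,0.9,0,0,0, 0.7,0.02,0.02,1.09,0,0,0, 0.7,0.02,0.02,1.09,0,0,0, 0,0.02,0.02,1.09,0,0,0, 0,0.02,0.02,1.09,0,0,0, 0,0.02,0.02,1.09,0,0,0, 0,0.02,0.02,1.09,0,0,0, 0,0.02,0.02,1.09,0,0,0]' 12; python3 g.py 638 -109.5 33 79.2
```

```text
clock: 4.55
ee_pos: [448.5, 14.4, 26.1]
tcp_rot: [0.918, -0.396, 0.0, -0.0]
force: [-0.1, 0.4, 0.8]
width: 50.2
gripper_force: 12.0
pos [448.5  14.4  26.1] w 50.2 F [-0.1  0.4  0.8] shift [ 4.403 -1.058 -0.136] turn [-0.000e+00 -2.000e-03 -3.589e+00] q6 2.29
```

```bash
python3 -m jog '[0,0,0,-0.2,0,0,0, 0,0,0,-0.6,0,0,0, 0,0.3,-0.05,-0.8,0,0,-0.2, 0,0.9,-0.2,-0.8,0,0,-0.7, 0,1.5,-0.35,-0.8,0,0,-1.3, 0,2.2,-0.5,-0.8,0,0,-1.9, 0,2.9,-0.7,-0.8,0,0,-2.5, 0,3.6,-0.85,-0.8,0,0,-3.1, 0,4.2,-1.0,-0.8,0,0,-3.59, 0,4.4,-1.06,-0.8,0,0,-3.59]'
python3 -m jog '[0,0,0,0,0,0,0, 0,0,0,0,0,0,0]'; python3 g.py 638 -109.5 33 79.2
python3 - <<'E'
from station import arm, viewer
import cv2,pickle
v=viewer.get_image("wrist"); pickle.dump(v,open("w4.pkl","wb"))
cv2.imwrite("pics/w4.png",v["image"][:,:,::-1])
E
```

```text
clock: 5.8
ee_pos: [638.9, -110.3, 66.2]
tcp_rot: [0.995, -0.095, 0.0, 0.0]
force: [-0.8, 0.3, -0.1]
width: 50.1
gripper_force: 12.0
clock: 6.05
ee_pos: [637.0, -108.6, 66.0]
tcp_rot: [0.996, -0.094, -0.0, -0.0]
force: [0.1, 0.4, -0.8]
width: 50.5
gripper_force: 12.0
pos [ 637.  -108.6   66. ] w 50.5 F [ 0.1  0.4 -0.8] shift [0.024 0.014 0.66 ] turn [-0.001  0.005  0.001] q6 1.5
```

View pics/w4.png

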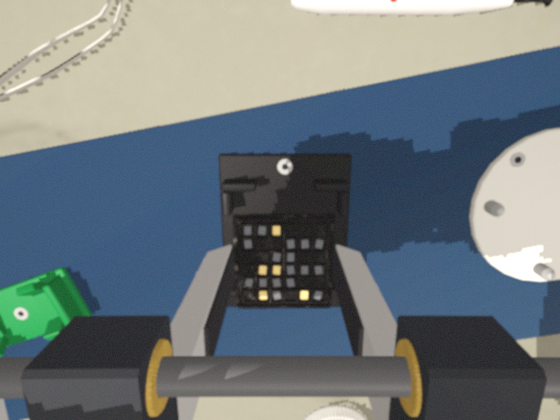

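The pack is held level with all its dice, the nest's far screw is at (285,167), and the axes are aligned. I'll check the nest position from here before lowering.

```bash
python3 - <<'E'
from m import *
w=pickle.load(open("w4.pkl","rb"))
n=onz(w,(285,167),7);print(n, onz(w,(219,154),7),onz(w,(351,154),7))
a=np.radians(-10.8);print("centre",n[:2]-41.85*np.array([np.cos(a),np.sin(a)]))
print("pack front corners z~37",onz(w,(237,216),38),onz(w,(333,216),38))
E
```

```text
[ 678.75823582 -117.04878101    7.        ] [693.1212375  -81.70825164   7.        ] [ 678.99409003 -155.17295044    7.        ]
centre [ 637.64951438 -109.206873  ]
pack front corners z~37 [664.1958323  -89.28021205  38.        ] [ 654.98007027 -137.2104502    38.        ]
```

```bash
python3 -m jog '[0,0.03,0.01,0.3,0,0,0, 0,0.03,0.01,0.5,0,0,0, 0,0.03,0.01,0.6,0,0,0, 0,0.03,0.01,0.65,0,0,0, 0,0.03,0.01,0.65,0,0,0, 0,0.03,0.01,0.65,0,0,0]'; python3 g.py 638 -109.5 33 79.2
```

```text
clock: 6.85
ee_pos: [639.6, -110.2, 33.8]
tcp_rot: [0.996, -0.094, 0.001, 0.0]
force: [-0.3, -0.3, 0.5]
width: 50.7
gripper_force: 12.0
pos [ 639.6 -110.2   33.8] w 50.7 F [-0.3 -0.3  0.5] shift [-0.035 -0.008  0.016] turn [ 0.001 -0.007  0.001] q6 1.5
```

```bash
python3 -m jog '[0,-0.02,0,0.02,0,0,0, 0,-0.02,0,0.02,0,0,0, 0.4,-0.02,0,0.02,0,0,0, 0.4,-0.02,0,0.02,0,0,0, 0.4,-0.02,0,0.02,0,0,0, 0.4,-0.02,0,-0.4,0,0,0, 0.4,-0.02,0,-1.4,0,0,0, 0.4,-0.02,0,-1.4,0,0,0]'; python3 g.py 453 -342.5 90 79.1
python3 - <<'E'
from station import arm, viewer
import cv2,pickle
v=viewer.get_image("wrist"); pickle.dump(v,open("w5.pkl","wb"))
cv2.imwrite("pics/w5.png",v["image"][:,:,::-1])
E
```

```text
clock: 7.85
ee_pos: [641.3, -110.5, 109.0]
tcp_rot: [0.996, -0.094, 0.005, 0.001]
force: [0.4, 0.4, -0.8]
width: 65.8
gripper_force: 0.0
pos [ 641.3 -110.5  109. ] w 65.8 F [ 0.4  0.4 -0.8] shift [-2.835  5.262  0.354] turn [ 0.003 -0.059  0.012] q6 1.5
```

View pics/w5.png

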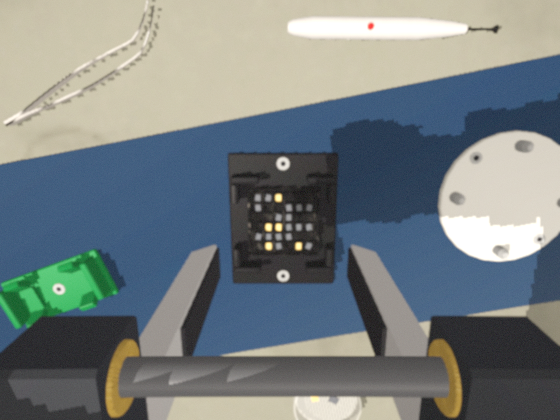

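The pack sits inside the four corner guides at (283,222) with all its dice in place. Next is the lid.

```bash
python3 -m jog '[0.7,-2.83,5.26,0.35,0,0,0, 0.7,-2.83,5.26,0.35,0,0,0, 0.7,-2.83,5.26,0.35,0,0,0, 0.7,-2.83,5.26,0.35,0,0,0, 0.7,-2.83,5.26,0.35,0,0,0, 0.7,-2.83,5.26,0.35,0,0,0, 0.7,-2.83,5.26,0.35,0,0,0, 0.7,-2.83,5.26,0.35,0,0,0, 0.7,-2.83,5.26,0.35,0,0,0]'
python3 - <<'E'
from station import viewer
from m import *
v=viewer.get_image("wrist"); pickle.dump(v,open("w6.pkl","wb"))
cv2.imwrite("pics/w6.png",v["image"][:,:,::-1])
print(rectfit(v,(300,200,540,450),lambda h,s,v:(s<30)&(v>185),7.5))
E
python3 g.py 453 -342.5 27 79.1
```

```text
clock: 9.02
ee_pos: [450.8, -340.7, 85.8]
tcp_rot: [0.996, -0.093, -0.0, -0.0]
force: [-0.1, 1.0, -0.0]
width: 80.1
gripper_force: 0.0
((453.4, -342.4), (50.0, 49.4), 79.0)
pos [ 450.8 -340.9   86. ] w 79.7 F [-1.6 -0.4 -0.3] shift [0.05  0.023 1.179] turn [ 0.    -0.001  0.022] q6 1.01
```

```bash
python3 -m jog '[0.7,0.05,0.03,0.9,0,0,0.02, 0.7,0.05,0.03,1.18,0,0,0.02, 0.7,0.05,0.03,1.18,0,0,0.02, 0.7,0.05,0.03,1.18,0,0,0.02, 0,0.05,0.03,1.18,0,0,0.02, 0,0.05,0.03,1.18,0,0,0.02, 0,0.05,0.03,1.18,0,0,0.02, 0,0.05,0.03,1.18,0,0,0.02, 0,0.05,0.03,1.18,0,0,0.02]' 12; python3 g.py 637.8 -109.4 38 79.2
```

```text
clock: 10.2
ee_pos: [452.2, -343.7, 27.1]
tcp_rot: [0.995, -0.096, 0.0, 0.0]
force: [-0.2, 0.4, 0.1]
width: 50.5
gripper_force: 12.0
pos [ 452.2 -343.7   27.1] w 50.5 F [-0.2  0.4  0.1] shift [ 2.751 -5.308 -0.219] turn [ 0.001 -0.    -0.019] q6 1.01
```

```bash
python3 -m jog '[0,0,0,-0.4,0,0,0, 0,0.1,-0.2,-1.0,0,0,0, 0,0.5,-0.9,-1.1,0,0,0, 0,0.9,-1.8,-1.1,0,0,0, 0,1.4,-2.7,-1.1,0,0,0, 0,1.8,-3.6,-1.1,0,0,0, 0,2.3,-4.5,-1.1,0,0,0, 0,2.6,-5.1,-1.1,0,0,-0.02, 0,2.75,-5.31,-1.1,0,0,-0.02, 0,2.75,-5.31,-1.1,0,0,-0.02]'
python3 -m jog '[0,0,0,0,0,0,0, 0,0,0,0,0,0,0]'; python3 g.py 637.8 -109.4 38 79.2
python3 - <<'E'
from station import viewer
from m import *
v=viewer.get_image("wrist"); pickle.dump(v,open("w7.pkl","wb"))
cv2.imwrite("pics/w7.png",v["image"][:,:,::-1])
z=27.1; 
from station import arm
s=arm.get_state(); zt=s["ee_pos"][2]-27.1+7.5
print("lid top plane",zt,rectfit(v,(300,200,500,450),lambda h,s,v:(s<30)&(v>170),zt),s["ee_pos"])
E
```

```text
clock: 11.45
ee_pos: [637.7, -109.4, 81.6]
tcp_rot: [0.996, -0.094, -0.0, 0.0]
force: [-0.2, 0.4, 0.6]
width: 50.6
gripper_force: 12.0
clock: 11.7
ee_pos: [637.1, -110.6, 82.0]
tcp_rot: [0.995, -0.095, -0.0, 0.0]
force: [-0.2, 0.9, 0.0]
width: 50.4
gripper_force: 12.0
pos [ 637.1 -110.6   82. ] w 50.4 F [-0.2  0.9  0. ] shift [ 0.009 -0.027  0.881] turn [ 0.002  0.001 -0.009] q6 1.5
lid top plane 62.52131061670706 ((637.9, -110.1), (51.0, 50.4), 79.0) [ 637.23569224 -110.45963606   82.12131062]
```

View pics/w7.png

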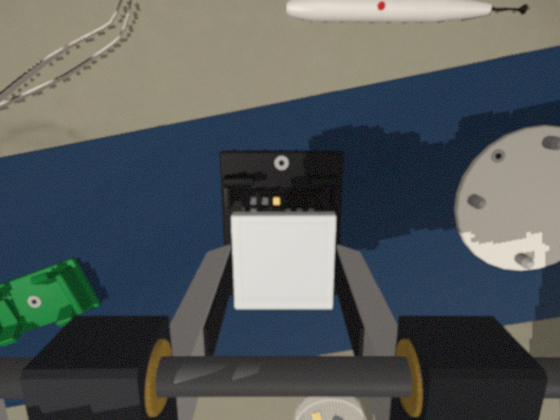

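The lid is held level above the pack. A quick check of the pack centre from its dice grid in the earlier picture comes before lowering.

```bash
python3 - <<'E'
from m import *
for f,roi,z in (("w3.pkl",(247,188,326,262),5),("w5.pkl",(250,190,320,253),12)):
    w=pickle.load(open(f,"rb")); im=w["image"].astype(int); x0,y0,x1,y1=roi
    hsv=cv2.cvtColor(w["image"],cv2.COLOR_RGB2HSV)
    g=((hsv[...,1]>110)&(hsv[...,2]>130))[y0:y1,x0:x1].astype(np.uint8)
    n,_,st,c=cv2.connectedComponentsWithStats(g)
    print(f,[(onz(w,(c[i][0]+x0,c[i][1]+y0),z)[:2]).round(1) for i in range(1,n) if st[i,4]>8])
E
```

```text
w3.pkl [array([463.2,   4.1]), array([453.8,  24.6]), array([448.8,  19.8]), array([444.2,  34.5]), array([428.3,  20.1])]
w5.pkl [array([ 659.6, -110.4]), array([ 655.5, -108.7]), array([637.4, -98.4]), array([ 636.1, -105.1]), array([626.1, -95.9]), array([ 619.3, -116.5]), array([621.1, -95.7])]
```

```bash
python3 -m jog '[0,0.02,-0.01,0.5,0,0,0, 0,0.02,-0.01,0.7,0,0,0, 0,0.02,-0.01,0.8,0,0,0, 0,0.02,-0.01,0.85,0,0,0, 0,0.02,-0.01,0.87,0,0,0, 0,0.02,-0.01,0.87,0,0,0, 0,0.02,-0.01,0.87,0,0,0]'; python3 g.py 638.9 -109.6 38 79.2
```

```text
clock: 12.62
ee_pos: [639.1, -109.0, 38.9]
tcp_rot: [0.996, -0.094, 0.0, 0.0]
force: [0.9, -0.0, 0.1]
width: 50.8
gripper_force: 12.0
pos [ 639.1 -109.    38.9] w 50.8 F [ 0.9 -0.   0.1] shift [-0.002  0.012  0.019] turn [ 0.001 -0.005  0.002] q6 1.5
```

```bash
python3 -m jog '[0,0,0,0.02,0,0,0, 0,0,0,0.02,0,0,0, 0.3,0,0,0.02,0,0,0, 0.3,0,0,0.02,0,0,0, 0.3,0,0,0.02,0,0,0, 0.3,0,0,-0.4,0,0,0, 0.3,0,0,-1.2,0,0,0, 0.3,0,0,-1.2,0,0,0]'; python3 g.py 467 156 90 94
python3 - <<'E'
from station import viewer
from m import *
v=viewer.get_image("wrist"); pickle.dump(v,open("w8.pkl","wb"))
cv2.imwrite("pics/w8.png",v["image"][:,:,::-1])
print("lid",rectfit(v,(300,200,500,450),lambda h,s,v:(s<30)&(v>170),18.5))
E
```

```text
clock: 13.62
ee_pos: [641.4, -109.6, 103.0]
tcp_rot: [0.996, -0.094, 0.004, 0.001]
force: [0.3, 0.3, 0.1]
width: 61.1
gripper_force: 0.0
pos [ 641.4 -109.6  103. ] w 61.1 F [0.3 0.3 0.1] shift [-4.423 -4.566  0.219] turn [ 0.01  -0.05  -1.479] q6 1.5
lid ((640.1, -108.5), (51.1, 50.2), 79.1)
```

View pics/w8.png

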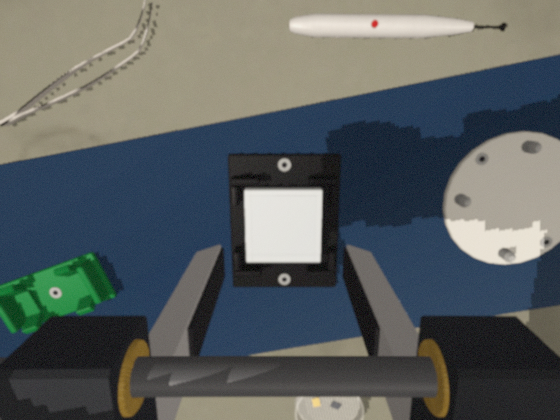

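The lid lies flat on the pack between the guides (284,225). Next is the chip box.

```bash
python3 -m jog '[0.8,-4.37,-4.56,0.2,0,0,-1.48, 0.8,-4.37,-4.56,0.2,0,0,-1.48, 0.8,-4.37,-4.56,0.2,0,0,-1.48, 0.8,-4.37,-4.56,0.2,0,0,-1.48, 0.8,-4.37,-4.56,0.2,0,0,-1.48, 0.8,-4.37,-4.56,0.2,0,0,-1.48, 0.8,-4.37,-4.56,0.2,0,0,-1.48, 0.8,-4.37,-4.56,0.2,0,0,-1.48, 0.8,-4.37,-4.56,0.2,0,0,-1.48, 0.8,-4.37,-4.56,0.2,0,0,-1.48]'
python3 - <<'E'
from station import viewer
from m import *
v=viewer.get_image("wrist"); pickle.dump(v,open("w9.pkl","wb"))
cv2.imwrite("pics/w9.png",v["image"][:,:,::-1])
for z in (7,14): print(rectfit(v,(250,150,550,500),lambda h,s,v:(h>120)&(h<155)&(s>50),z))
E
python3 g.py 467 156 31 94
```

```text
clock: 14.92
ee_pos: [467.4, 155.1, 88.4]
tcp_rot: [0.999, 0.034, -0.0, 0.0]
force: [0.0, 0.2, 0.3]
width: 84.3
gripper_force: 0.0
((465.0, 155.9), (66.6, 62.6), 3.9)
((467.5, 156.1), (64.7, 60.8), 3.9)
pos [467.3 155.2  88.4] w 84.9 F [-0.5  0.6  0.4] shift [-0.005 -0.016  1.148] turn [ 0.001  0.    -0.007] q6 1.71
```

```bash
python3 -m jog '[0.8,0,-0.02,0.9,0,0,0, 0.8,0,-0.02,1.15,0,0,0, 0.8,0,-0.02,1.15,0,0,0, 0,0,-0.02,1.15,0,0,0, 0,0,-0.02,1.15,0,0,0, 0,0,-0.02,1.15,0,0,0, 0,0,-0.02,1.15,0,0,0, 0,0,-0.02,1.15,0,0,0]' 15; python3 g.py 617.4 222.5 38 85.3
```

```text
clock: 15.98
ee_pos: [467.7, 157.0, 32.1]
tcp_rot: [0.999, 0.035, 0.001, -0.0]
force: [-1.1, 0.2, 5.5]
width: 61.8
gripper_force: 15.0
pos [467.7 157.   32.1] w 61.8 F [-1.1  0.2  5.5] shift [ 3.079 -1.097 -0.11 ] turn [-0.001 -0.013  0.872] q6 1.71
```

```bash
python3 -m jog '[0,0,0,-0.4,0,0,0, 0,0.2,-0.05,-1.0,0,0,0.1, 0,0.8,-0.3,-1.0,0,0,0.3, 0,1.5,-0.55,-1.0,0,0,0.5, 0,2.2,-0.8,-1.0,0,0,0.7, 0,2.8,-1.0,-1.0,0,0,0.87, 0,3.07,-1.1,-1.0,0,0,0.87, 0,3.07,-1.1,-1.0,0,0,0.87, 0,3.07,-1.1,-1.0,0,0,0.87, 0,3.07,-1.1,-1.0,0,0,0.87]'
python3 - <<'E'
from station import viewer,arm
from m import *
v=viewer.get_image("wrist"); pickle.dump(v,open("w10.pkl","wb"))
cv2.imwrite("pics/w10.png",v["image"][:,:,::-1])
z=arm.get_state()["ee_pos"][2]-31.6
for dz in (7,14): print(dz,rectfit(v,(250,150,550,500),lambda h,s,v:(h>120)&(h<155)&(s>50),z+dz))
E
python3 g.py 617.4 222.5 38 85.3
```

```text
clock: 17.23
ee_pos: [615.4, 222.2, 80.9]
tcp_rot: [0.999, -0.041, -0.0, 0.0]
force: [-0.6, 1.1, 0.6]
width: 61.2
gripper_force: 15.0
7 ((611.2, 222.5), (67.1, 68.9), 86.1)
14 ((614.5, 222.2), (64.4, 66.2), 86.1)
pos [615.5 222.3  81.1] w 61.1 F [-0.8  0.3  0.3] shift [ 0.038 -0.008  0.862] turn [0.001 0.001 0.001] q6 1.91
```

View pics/w10.png

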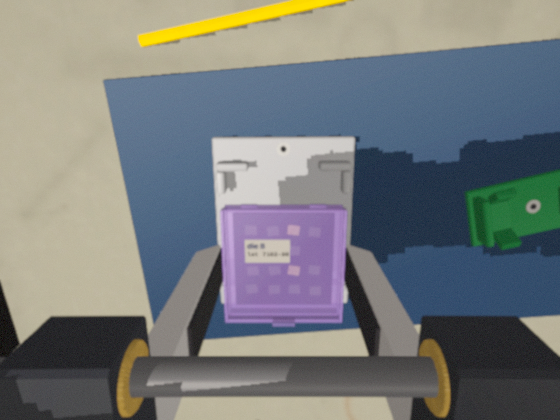

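The box is held square, with the catch toward the robot at (283,322). The nest's far screw is at (283,149). I'll lower with a 2.5 mm forward correction.

```bash
python3 - <<'E'
from m import *
w=pickle.load(open("w10.pkl","rb")); n=onz(w,(283,149),7); a=np.radians(-4.7); print("nest centre",n[:2]-49.3*np.array([np.cos(a),np.sin(a)]),onz(w,(213,138),7),onz(w,(354,137),7))
E
python3 -m jog '[0,0.05,0,0.4,0,0,0, 0,0.05,0,0.6,0,0,0, 0,0.05,0,0.75,0,0,0, 0,0.05,0,0.8,0,0,0, 0,0.05,0,0.82,0,0,0, 0,0.05,0,0.82,0,0,0, 0,0.05,0,0.82,0,0,0]'; python3 g.py 617.4 222.5 38 85.3
```

```text
nest centre [617.08116246 222.72938723] [676.23139076 259.91844346   7.        ] [669.77849536 175.74694758   7.        ]
clock: 18.15
ee_pos: [618.9, 222.4, 40.5]
tcp_rot: [0.999, -0.041, 0.0, -0.0]
force: [-1.0, 0.8, -0.1]
width: 61.4
gripper_force: 15.0
pos [618.9 222.4  40.5] w 61.4 F [-1.   0.8 -0.1] shift [-0.03 -0.    0.05] turn [-0.001 -0.006  0.001] q6 1.91
```

```bash
python3 -m jog '[0,0,0,0.03,0,0,0, 0,0,0,0.03,0,0,0, 0,0,0,0.03,0,0,0]'; python3 -m jog '[0.6,0,0,0,0,0,0, 0.6,0,0,0,0,0,0, 0.6,0,0,0,0,0,0, 0.6,0,0,-0.4,0,0,0, 0.6,0,0,-1.2,0,0,0, 0.6,0,0,-1.2,0,0,0, 0.6,0,0,-1.2,0,0,0]'; python3 g.py 477 -115.7 80 122
python3 - <<'E'
from station import viewer,arm
from m import *
v=viewer.get_image("wrist"); pickle.dump(v,open("w11.pkl","wb"))
cv2.imwrite("pics/w11.png",v["image"][:,:,::-1])
for dz in (14,21): print(dz,rectfit(v,(250,150,550,500),lambda h,s,v:(h>120)&(h<155)&(s>50),dz))
E
```

```text
clock: 18.52
ee_pos: [619.0, 222.4, 39.2]
tcp_rot: [0.999, -0.041, 0.001, -0.0]
force: [-0.9, 0.1, 3.1]
width: 61.7
gripper_force: 15.0
clock: 19.4
ee_pos: [618.6, 222.3, 99.0]
tcp_rot: [0.999, -0.041, 0.0, -0.0]
force: [-0.3, 0.1, 0.1]
width: 75.1
gripper_force: 0.0
pos [618.6 222.3  99. ] w 75.1 F [-0.3  0.1  0.1] shift [-2.271  6.969  0.377] turn [ 0.    -0.005 -3.669] q6 1.91
14 ((615.9, 223.2), (62.8, 66.1), 85.2)
21 ((618.3, 223.0), (61.0, 64.2), 85.2)
```

View pics/w11.png

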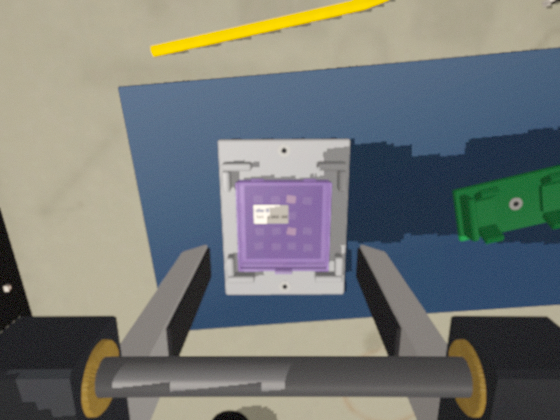

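The box is seated: at the expected top height it measures 61 x 64 mm, between the guides. Next is the dish.

```bash
python3 -m jog '[0.8,-2.27,6.97,0.2,0,0,-3.67, 0.8,-2.27,6.97,0.2,0,0,-3.67, 0.8,-2.27,6.97,0.2,0,0,-3.67, 0.8,-2.27,6.97,0.2,0,0,-3.67, 0.8,-2.27,6.97,0.2,0,0,-3.67, 0.8,-2.27,6.97,0.2,0,0,-3.67, 0.8,-2.27,6.97,0.2,0,0,-3.67, 0.8,-2.27,6.97,0.2,0,0,-3.67, 0.8,-2.27,6.97,0.2,0,0,-3.67, 0.8,-2.27,6.97,0.2,0,0,-3.67]'
python3 -m jog '[0.8,0,0,0,0,0,0]'
python3 g.py 477 -115.7 30 122
python3 - <<'E'
from station import viewer,arm
from m import *
v=viewer.get_image("wrist"); pickle.dump(v,open("w12.pkl","wb"))
o=v["image"][:,:,::-1].copy()
for z,c in ((0,(0,255,0)),(12,(0,0,255))):
    t=np.linspace(0,2*np.pi,60); P=np.c_[477+27.5*np.cos(t),-115.7+27.5*np.sin(t),np.full(60,z)]
    cv2.polylines(o,[proj(v,P).round().astype(int)],True,c,1)
cv2.imwrite("pics/w12.png",o)
E
```

```text
clock: 20.7
ee_pos: [477.4, -114.5, 88.3]
tcp_rot: [0.961, 0.277, -0.0, -0.0]
force: [-0.1, -0.9, 0.1]
width: 84.7
gripper_force: 0.0
clock: 20.82
ee_pos: [477.3, -114.9, 88.4]
tcp_rot: [0.961, 0.277, -0.0, 0.0]
force: [-0.2, 0.0, -0.9]
width: 84.7
gripper_force: 0.0
pos [ 477.3 -114.9   88.4] w 84.7 F [-0.2  0.  -0.9] shift [-0.013  0.01   1.169] turn [-0.     0.     0.011] q6 0.66
```

View pics/w12.png

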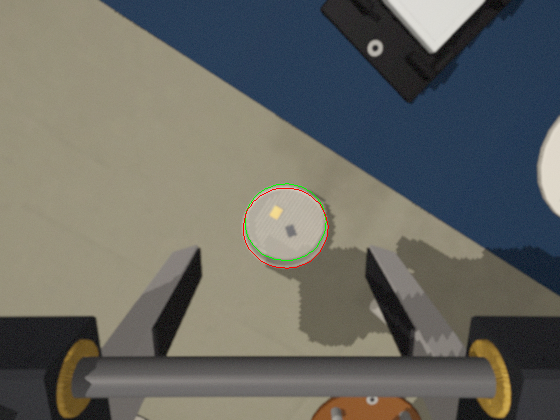

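The projected dish model at (477, -115.7), 12 mm high, matches the picture. I'll go down and grip it.

```bash
python3 -m jog '[0.8,-0.01,0.01,0.9,0,0,0, 0.8,-0.01,0.01,1.2,0,0,0, 0.8,-0.01,0.01,1.2,0,0,0, 0,-0.01,0.01,1.2,0,0,0, 0,-0.01,0.01,1.2,0,0,0, 0,-0.01,0.01,1.2,0,0,0, 0,-0.01,0.01,1.2,0,0,0, 0,-0.01,0.01,1.2,0,0,0]' 12; python3 g.py 624.7 -266.5 36 122
```

```text
clock: 21.88
ee_pos: [477.1, -116.5, 29.0]
tcp_rot: [0.961, 0.276, 0.0, 0.0]
force: [0.0, 0.3, 2.8]
width: 54.3
gripper_force: 12.0
pos [ 477.1 -116.5   29. ] w 54.3 F [0.  0.3 2.8] shift [ 0.914  4.109 -0.137] turn [ 0.003 -0.003  0.001] q6 0.66
```

```bash
python3 -m jog '[0,0,0,-0.2,0,0,0, 0,0,0,-0.6,0,0,0, 0,0.1,0.3,-0.9,0,0,0, 0,0.2,0.9,-0.9,0,0,0, 0,0.35,1.6,-0.9,0,0,0, 0,0.5,2.3,-0.9,0,0,0, 0,0.67,3.0,-0.9,0,0,0, 0,0.8,3.6,-0.9,0,0,0, 0,0.9,4.0,-0.9,0,0,0, 0,0.91,4.11,-0.9,0,0,0]'
python3 -m jog '[0,0,0,0,0,0,0, 0,0,0,0,0,0,0]'
python3 g.py 624.7 -266.5 36 122
python3 - <<'E'
from station import viewer,arm
from m import *
v=viewer.get_image("wrist"); pickle.dump(v,open("w13.pkl","wb"))
o=v["image"][:,:,::-1].copy()
t=np.linspace(0,2*np.pi,60); P=np.c_[624.7+47*np.cos(t),-266.5+47*np.sin(t),np.full(60,7)]
cv2.polylines(o,[proj(v,P).round().astype(int)],True,(0,255,0),1)
for a in (-13,77,167,257):
    P=np.c_[624.7+37.5*np.cos(np.radians(a))+4*np.cos(t),-266.5+37.5*np.sin(np.radians(a))+4*np.sin(t),np.full(60,18)]
    cv2.polylines(o,[proj(v,P).round().astype(int)],True,(0,0,255),1)
cv2.imwrite("pics/w13.png",o)
E
```

```text
clock: 23.12
ee_pos: [624.7, -267.4, 73.2]
tcp_rot: [0.961, 0.275, -0.0, -0.0]
force: [0.3, 0.5, -0.5]
width: 54.3
gripper_force: 12.0
clock: 23.38
ee_pos: [623.8, -265.9, 73.5]
tcp_rot: [0.961, 0.276, -0.0, -0.0]
force: [-0.8, -0.4, -0.9]
width: 54.1
gripper_force: 12.0
pos [ 623.8 -265.9   73.5] w 54.1 F [-0.8 -0.4 -0.9] shift [0.009 0.02  0.751] turn [-0.003  0.002  0.003] q6 0.53
```

View pics/w13.png

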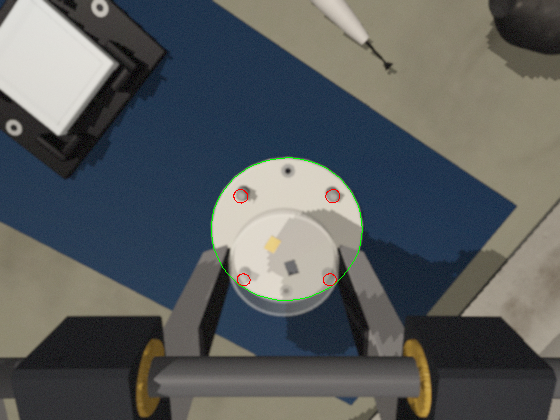

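The nest model overlays the disc and pins exactly, and the fingers will pass between the pins. That was my 14th and last picture, so I work by numbers from here.

```bash
python3 -m jog '[0,0.01,0.02,0.3,0,0,0, 0,0.01,0.02,0.5,0,0,0, 0,0.01,0.02,0.65,0,0,0, 0,0.01,0.02,0.72,0,0,0, 0,0.01,0.02,0.74,0,0,0, 0,0.01,0.02,0.74,0,0,0, 0,0.01,0.02,0.74,0,0,0]'; python3 g.py 624.7 -266.5 36 122
```

```text
clock: 24.3
ee_pos: [625.5, -267.3, 36.9]
tcp_rot: [0.961, 0.276, 0.0, 0.0]
force: [0.7, 0.4, 0.2]
width: 53.7
gripper_force: 12.0
pos [ 625.5 -267.3   36.9] w 53.7 F [0.7 0.4 0.2] shift [-0.005 -0.023  0.018] turn [ 0.004 -0.002  0.001] q6 0.52
```

```bash
python3 -m jog '[0,0,-0.01,0.02,0,0,0, 0,0,-0.01,0.02,0,0,0, 0.45,0,-0.01,0.02,0,0,0, 0.45,0,-0.01,0.02,0,0,0, 0.45,0,-0.01,0.02,0,0,0, 0.45,0,-0.01,-0.4,0,0,0, 0.45,0,-0.01,-1.4,0,0,0, 0.45,0,-0.01,-1.4,0,0,0, 0.45,0,-0.01,-1.4,0,0,0]'; python3 g.py 457 -228 105 -13
python3 - <<'E'
from station import viewer,arm
from m import *
v=viewer.get_image("wrist"); pickle.dump(v,open("w14.pkl","wb"))
# find rim: annulus score by gradient over centre candidates at z=19 (seated rim) 
g=cv2.GaussianBlur(cv2.cvtColor(v["image"],cv2.COLOR_RGB2GRAY),(3,3),0).astype(float); G=np.hypot(cv2.Sobel(g,-1,1,0),cv2.Sobel(g,-1,0,1))
t=np.linspace(0,2*np.pi,120)
r=[]
for z in (15,17,19,21,23):
  for x in np.arange(614,636,.5):
    for y in np.arange(-277,-256,.5):
      p=proj(v,np.c_[x+27.5*np.cos(t),y+27.5*np.sin(t),np.full(120,z)])
      r.append((np.mean(np.minimum(G[p[:,1].round().astype(int),p[:,0].round().astype(int)],150)),z,x,y))
print(sorted(r)[::-1][:8])
E
```

```text
clock: 25.42
ee_pos: [625.4, -266.9, 107.8]
tcp_rot: [0.961, 0.276, 0.001, 0.001]
force: [0.1, 0.5, -1.0]
width: 68.1
gripper_force: 0.0
pos [ 625.4 -266.9  107.8] w 68.1 F [ 0.1  0.5 -1. ] shift [-2.443 -2.445  0.049] turn [ 1.200e-02 -1.000e-03 -4.499e+00] q6 0.53
[(np.float64(68.93645948524421), 23, np.float64(629.5), np.float64(-268.0)), (np.float64(68.8531550924066), 21, np.float64(629.0), np.float64(-269.0)), (np.float64(68.82209504748704), 23, np.float64(629.5), np.float64(-268.5)), (np.float64(68.4139165084161), 23, np.float64(629.0), np.float64(-268.5)), (np.float64(67.8876546234232), 23, np.float64(629.0), np.float64(-269.0)), (np.float64(67.54262473904184), 21, np.float64(628.5), np.float64(-269.0)), (np.float64(67.35910807766228), 21, np.float64(614.5), np.float64(-276.0)), (np.float64(67.09144054764137), 21, np.float64(629.0), np.float64(-268.5))]
```

The dish is released near (626, -268), inside the 6 mm pin clearance. I'll confirm that from another view later. Next is the vial.

```bash
python3 -m jog '[0,-2.44,-2.44,0.2,0,0,-4.5, 0,-2.44,-2.44,0.2,0,0,-4.5, 0,-2.44,-2.44,0.2,0,0,-4.5, 0,-2.44,-2.44,0.2,0,0,-4.5, 0,-2.44,-2.44,0.2,0,0,-4.5, 0,-2.44,-2.44,0.2,0,0,-4.5, 0,-2.44,-2.44,0.2,0,0,-4.5, 0,-2.44,-2.44,0.2,0,0,-4.5]'
cat > vl.py <<'E'
from station import viewer,arm
from m import *
v=viewer.get_image("wrist"); pickle.dump(v,open("w15.pkl","wb"))
hsv=cv2.cvtColor(v["image"],cv2.COLOR_RGB2HSV).astype(int)
red=((hsv[...,1]>130)&((hsv[...,0]<8)|(hsv[...,0]>172))&(hsv[...,2]>90))
n,l,st,c=cv2.connectedComponentsWithStats(red.astype(np.uint8))
for i in range(1,n):
    if st[i,4]>15: print("red",st[i],c[i].round(1),onz(v,c[i],6.5).round(1))
red=lambda h,s,v:(s>130)&((h<8)|(h>172))&(v>90)
wht=lambda h,s,v:(s<32)&(v>150)
for f in (red,wht,lambda h,s,v:red(h,s,v)|wht(h,s,v)): print(rectfit(v,(230,170,570,440),f,6.5))
E
python3 vl.py; python3 g.py 457 -228 31 -13
```

```text
clock: 26.48
ee_pos: [457.3, -228.1, 96.4]
tcp_rot: [0.783, 0.622, -0.0, -0.0]
force: [0.1, 0.9, -0.6]
width: 47.4
gripper_force: 0.0
red [275 242  18  15 220] [283.8 249.3] [ 452.4 -247.6    6.5]
((452.3, -247.4), (10.5, 11.9), 77.3)
((395.1, -255.8), (57.9, 19.3), 57.8)
((395.1, -255.8), (57.9, 19.3), 57.8)
pos [ 457.2 -228.1   96.4] w 47.3 F [-0.  -0.1  0.4] shift [ 0.    -0.004  1.308] turn [-0.001  0.    -0.001] q6 -0.35
```

```bash
python3 - <<'E'
from m import *
v=pickle.load(open("w15.pkl","rb")); 
for y in range(168,264,4): print(y,v["image"][y,284], v["image"][y,262:308:3].mean(1).astype(int))
E
```

```text
168 [146 139 118] [139 138 134 135 134 135 134 133 132 137 134 135 137 137 135 134]
172 [145 138 120] [140 137 135 136 134 137 133 135 136 135 136 136 136 135 135 135]
176 [146 141 117] [140 138 134 135 133 133 135 135 136 138 136 137 137 137 135 136]
180 [157 151 137] [141 138 136 134 142 148 149 152 148 147 138 136 137 132 136 134]
184 [171 165 151] [138 140 141 140 154 167 165 161 155 142 133 134 136 136 134 132]
188 [170 164 152] [140 139 136 137 157 161 168 165 156 138 120 137 135 135 136 136]
192 [174 168 156] [142 141 138 139 159 162 170 165 157 139 101 135 134 136 134 135]
196 [174 167 154] [142 139 139 138 159 166 169 168 158 141 132 135 134 137 133 133]
200 [173 167 154] [143 141 139 141 155 171 166 164 157 143 120 138 134 135 132 136]
204 [173 165 154] [138 139 139 139 155 163 167 167 158 142 104 138 139 136 137 136]
208 [173 166 154] [141 140 141 140 148 169 168 164 160 142 128 140 139 139 138 136]
212 [175 168 155] [142 144 141 141 151 163 166 169 158 144 119 138 140 139 139 138]
216 [174 167 154] [141 143 140 143 151 165 169 166 159 141 105 136 140 139 135 134]
220 [172
[... 215 characters left out ...]
144 110 133 136 138 137 136]
232 [178 169 157] [144 141 145 143 148 172 167 169 162 145 130 137 138 134 137 134]
236 [175 168 155] [142 139 140 142 146 170 167 167 158 146 120 138 135 133 136 137]
240 [176 137 128] [143 142 143 140 137 142 149 151 143 131 105 132 136 134 134 135]
244 [187  98  95] [144 142 141 141 118 102 126 122 118 100  74 123 135 136 134 134]
248 [203  50  48] [142 143 142 142 129  92  97  99  92  88  87 139 138 135 133 133]
252 [199  50  46] [144 143 141 143 133  89 100  97  95  82  78 130 136 137 133 133]
256 [163  74  64] [140 145 142 143 144 138 112 102 103  95 112 137 138 138 136 133]
260 [134 128 110] [141 141 143 143 142 142 141 129 136 140 140 139 137 137 138 137]
```

```bash
python3 - <<'E'
from m import *
v=pickle.load(open("w15.pkl","rb")); a=onz(v,(282.5,179.5),6.5);b=onz(v,(284,257.5),6.5);d=a-b
print(a,b,np.linalg.norm(d),(a+b)/2,np.degrees(np.arctan2(d[1],d[0])))
X,e=tri([(v,(284,240)),(pickle.load(open("w1.pkl","rb")),(368.1,248.8))]);print("red edge",X,e)
m=(a+b)/2
E
python3 g.py 457.5 -229 31.5 -13
```

```text
[ 462.87264949 -198.93305402    6.5       ] [ 451.18264662 -253.65468873    6.5       ] 55.95635328241261 [ 457.02764806 -226.29387137    6.5       ] 77.94134820456938
red edge [ 454.22025146 -240.09371226   10.21022659] 0.6594454524650976
pos [ 457.2 -228.1   96.4] w 47.3 F [-0.  -0.1  0.4] shift [-0.017  0.01   1.298] turn [-0.001  0.    -0.001] q6 -0.35
```

The vial measures about 51.6 mm after correcting for perspective. Its middle is at (457.2, -225.5) and its axis is at about 77.7°. I'll grip it there.

```bash
python3 -m jog '[0,0.05,-0.01,1.0,0,0,-0.07, 0,0.05,-0.01,1.38,0,0,-0.07, 0,0.05,-0.01,1.38,0,0,-0.07, 0,0.05,-0.01,1.38,0,0,-0.07, -0.9,0.05,-0.01,1.38,0,0,-0.07, -0.9,0.05,-0.01,1.38,0,0,-0.07, -0.9,0.05,-0.01,1.38,0,0,-0.07, -0.9,0.05,-0.01,1.38,0,0,-0.07, -0.9,0.05,-0.01,1.38,0,0,-0.07]' 12; python3 g.py 617.7 65.2 37 9.2
```

```text
clock: 27.65
ee_pos: [457.0, -225.4, 27.5]
tcp_rot: [0.779, 0.627, -0.0, 0.0]
force: [0.4, 0.3, -0.1]
width: 12.1
gripper_force: 12.0
pos [ 457.  -225.4   27.5] w 12.1 F [ 0.4  0.3 -0.1] shift [ 6.364  1.903 -0.19 ] turn [ 1.000e-03  1.000e-03 -2.149e+00] q6 -0.36
```

```bash
python3 -m jog '[-0.9,0,0,-0.4,0,0,0, -0.9,0.1,0,-1.0,0,0,0, -0.9,0.9,0.25,-1.1,0,0,-0.3, -0.9,1.8,0.55,-1.1,0,0,-0.7, -0.9,2.7,0.8,-1.1,0,0,-1.1, -0.9,3.6,1.1,-1.1,0,0,-1.5, -0.9,4.5,1.35,-1.1,0,0,-1.9, -0.9,5.4,1.6,-1.1,0,0,-2.15, -0.9,6.1,1.82,-1.1,0,0,-2.15, -0.9,6.36,1.9,-1.1,0,0,-2.15]'
python3 -m jog '[-0.9,0,0,0,0,0,0, -0.9,0,0,0,0,0,0, -0.9,0,0,0,0,0,0]'
python3 g.py 617.7 65.2 37 9.2
python3 - <<'E'
from station import viewer,arm
from m import *
v=viewer.get_image("wrist"); pickle.dump(v,open("w16.pkl","wb"))
print("cradle model", proj(v,[[617.7,65.2,6]]))
im=v["image"]; hsv=cv2.cvtColor(im,cv2.COLOR_RGB2HSV).astype(int)
m=((hsv[...,0]>45)&(hsv[...,0]<85)&(hsv[...,1]>90)).astype(np.uint8)
c=max(cv2.findContours(m,cv2.RETR_EXTERNAL,cv2.CHAIN_APPROX_NONE)[0],key=cv2.contourArea); print("green bbox",cv2.boundingRect(c))
# expected outline of bar
a=np.radians(9.2);R=np.array([[np.cos(a),-np.sin(a)],[np.sin(a),np.cos(a)]])
P=np.array([[sx*19,sy*39] for sx,sy in ((1,1),(1,-1),(-1,-1),(-1,1))])@R.T+[617.7,65.2]
print("bar corners",proj(v,np.c_[P,np.full(4,6)]).round(0).tolist())
z=arm.get_state()["ee_pos"][2]-27.5
red=lambda h,s,v:(s>130)&((h<8)|(h>172))&(v>90)
print("cap",rectfit(v,(150,150,650,590),red,z+6.5),"axis expected cap at", z)
E
```

```text
clock: 28.9
ee_pos: [617.9, 66.8, 82.1]
tcp_rot: [0.647, 0.762, -0.0, -0.0]
force: [-0.3, 0.2, 0.3]
width: 11.7
gripper_force: 12.0
clock: 29.28
ee_pos: [617.1, 63.7, 82.6]
tcp_rot: [0.649, 0.761, -0.0, 0.0]
force: [0.1, -0.5, -0.1]
width: 12.1
gripper_force: 12.0
pos [617.1  63.7  82.6] w 12.1 F [ 0.1 -0.5 -0.1] shift [0.027 0.017 0.911] turn [-0.002  0.002 -0.009] q6 -0.15
cradle model [[285.25112486 226.80141019]]
green bbox (253, 166, 64, 83)
bar corners [[316.0, 167.0], [313.0, 281.0], [257.0, 281.0], [255.0, 167.0]]
cap ((620.0, 41.6), (13.6, 13.5), 8.5) axis expected cap at 55.11880379678617
```

The cradle matches its model and the cap offset is as at the grasp. I'll lower the vial into the cradle.

```bash
python3 -m jog '[-0.9,0.02,0.02,0.3,0,0,0, -0.9,0.02,0.02,0.5,0,0,0, -0.9,0.02,0.02,0.65,0,0,0, -0.9,0.02,0.02,0.78,0,0,0, -0.9,0.02,0.02,0.85,0,0,0, -0.9,0.02,0.02,0.89,0,0,0, -0.9,0.02,0.02,0.89,0,0,0, -0.9,0.02,0.02,0.89,0,0,0]'
python3 g.py 617.7 65.2 37 9.2
```

```text
clock: 30.32
ee_pos: [618.6, 66.2, 38.4]
tcp_rot: [0.648, 0.762, 0.0, 0.0]
force: [-0.2, 0.9, 0.0]
width: 12.1
gripper_force: 12.0
pos [618.6  66.2  38.4] w 12.1 F [-0.2  0.9  0. ] shift [-0.017 -0.021  0.027] turn [0.004 0.001 0.001] q6 -0.15
```

```bash
python3 -m jog '[-0.9,-0.01,-0.02,0.02,0,0,0, -0.9,-0.01,-0.02,0.03,0,0,0, -0.9,-0.01,-0.02,0.03,0,0,0]'; python3 -m jog '[-0.4,0,0,0,0,0,0, -0.4,0,0,0,0,0,0, -0.4,0,0,0,0,0,0, -0.4,0,0,-0.4,0,0,0, -0.4,0,0,-1.3,0,0,0, -0.4,0,0,-2.5,0,0,0, -0.4,0,0,-2.5,0,0,0, -0.4,0,0,-2.5,0,0,0]'; python3 g.py 560 -150 230 -90
```

```text
clock: 30.7
ee_pos: [617.5, 65.5, 37.0]
tcp_rot: [0.648, 0.762, 0.0, 0.0]
force: [-0.5, -0.8, 3.7]
width: 11.6
gripper_force: 12.0
clock: 31.7
ee_pos: [617.7, 65.6, 162.8]
tcp_rot: [0.648, 0.762, 0.001, 0.001]
force: [-0.5, 0.4, -0.3]
width: 28.3
gripper_force: 0.0
pos [617.7  65.6 162.8] w 28.3 F [-0.5  0.4 -0.3] shift [-4.072 -1.826 -1.346] turn [ 8.000e-03  1.000e-02 -8.079e+00] q6 -0.15
```

The 3.7 N contact shows the vial is on the saddle floor. I'll now verify the vial and dish numerically from two wrist positions.

```bash
cat > ck.py <<'E'
import sys
from station import viewer,arm
from m import *
v=viewer.get_image("wrist"); pickle.dump(v,open(sys.argv[1],"wb"))
hsv=cv2.cvtColor(v["image"],cv2.COLOR_RGB2HSV).astype(int); h,s,b=hsv[...,0],hsv[...,1],hsv[...,2]
for n,m in (("red",(s>130)&((h<8)|(h>172))&(b>90)),("gold",(h>15)&(h<32)&(s>75)&(b>170))):
    k,l,st,c=cv2.connectedComponentsWithStats(m.astype(np.uint8))
    for i in range(1,k):
        if st[i,4]>8: print(n,st[i,4],c[i].round(1),onz(v,c[i],{"red":16,"gold":9}[n])[:2].round(1))
E
python3 ck.py c1.pkl
python3 -m jog '[0,-4.07,-1.83,-1.3,0,0,-8.08, 0,-4.07,-1.83,-1.3,0,0,-8.08, 0,-4.07,-1.83,-1.3,0,0,-8.08, 0,-4.07,-1.83,-1.3,0,0,-8.08, 0,-4.07,-1.83,-1.3,0,0,-8.08, 0,-4.07,-1.83,-1.3,0,0,-8.08, 0,-4.07,-1.83,-1.3,0,0,-8.08, 0,-4.07,-1.83,-1.3,0,0,-8.08, 0,-4.07,-1.83,-1.3,0,0,-8.08, 0,-4.07,-1.83,-1.3,0,0,-8.08]'
python3 ck.py c2.pkl
python3 -m jog '[0,0,1.6,0,0,0,0, 0,0,1.6,0,0,0,0, 0,0,1.6,0,0,0,0, 0,0,1.6,0,0,0,0]'
python3 ck.py c3.pkl
```

```text
red 141 [282.4 225.5] [620.3  43.6]
gold 1140 [473.8  58.6] [743.1 196.7]
gold 9 [208.9 351.7] [571.4 -95.7]
gold 221 [206.2 384.1] [ 572.7 -133. ]
gold 53 [358.5 365.2] [715.9 -88.2]
gold 41 [360.  409.3] [ 728.4 -138.9]
clock: 33.0
ee_pos: [559.2, -149.8, 225.3]
tcp_rot: [0.001, 1.0, 0.0, -0.001]
force: [0.4, -0.3, 0.6]
width: 46.9
gripper_force: 0.0
red 139 [473.4 241.7] [620.7  46. ]
gold 18 [181.1 247.8] [ 629.4 -257.3]
gold 93 [552.7 344. ] [747.1 154.8]
gold 83 [168.7 349.9] [ 754.9 -280.9]
gold 109 [161.5 364.6] [ 774.5 -290.9]
clock: 33.55
ee_pos: [559.7, -70.9, 226.4]
tcp_rot: [0.0, 1.0, -0.0, -0.0]
force: [0.1, 0.5, -0.3]
width: 47.2
gripper_force: 0.0
red 115 [396.1 240.7] [620.6  45.7]
gold 25 [106.3 246.7] [ 629.5 -257.8]
gold 367 [533.  337.5] [740.2 210.9]
gold 81 [169.9 348.7] [ 755.4 -201.4]
gold 84 [161.5 362.9] [ 774.6 -212.6]
```

```bash
python3 - <<'E'
from m import *
L=lambda n:pickle.load(open(n,"rb")); c1,c2,c3=L("c1.pkl"),L("c2.pkl"),L("c3.pkl")
print("cap",tri([(c1,(282.4,225.5)),(c2,(473.4,241.7)),(c3,(396.1,240.7))]))
print("die in dish",tri([(c2,(181.1,247.8)),(c3,(106.3,246.7))]))
wh=lambda h,s,v:(s<30)&(v>170)
t=np.linspace(0,2*np.pi,120,endpoint=False)
Gs=[]
for c in (c2,c3,L("w14.pkl")):
    g=cv2.GaussianBlur(cv2.cvtColor(c["image"],cv2.COLOR_RGB2GRAY),(3,3),0).astype(float); Gs.append((c,np.minimum(np.hypot(cv2.Sobel(g,-1,1,0),cv2.Sobel(g,-1,0,1)),120)))
r=[]
for z in (16,19,22,25):
  for x in np.arange(618,634,1.):
    for y in np.arange(-275,-259,1.):
      q=0
      for c,G in Gs:
        for zz in (z,z-12):
          p=proj(c,np.c_[x+27.5*np.cos(t),y+27.5*np.sin(t),np.full(120,zz)]).round().astype(int); ok=(p[:,0]>=0)&(p[:,0]<560)&(p[:,1]>=0)&(p[:,1]<420)
          q+=G[p[ok,1],p[ok,0]].mean()
      r.append((round(q,1),z,x,y))
print("dish fits",sorted(r)[::-1][:6])
p=proj(c2,[[639,-109.5,18.5]])[0]/.7; print("lid",rectfit(c2,(p[0]-75,p[1]-75,p[0]+75,p[1]+75),wh,18.5))
p=proj(c3,[[617.4,222.5,20]])[0]; print("box px",p)
pur=lambda h,s,v:(h>120)&(h<155)&(s>50)
print("box",rectfit(c3,(430,150,800,600),pur,21))
# vial white body in c1: brightness along the axis
n=c1; ax=np.array([-.16,.987])
print([(d,n["image"][tuple(proj(n,[[617.7+ax[0]*d,65.2+ax[1]*d,22]])[0].round().astype(int)[::-1])].tolist()) for d in range(-32,33,4)])
E
```

```text
cap (array([619.80575516,  44.68172428,  18.58433558]), np.float64(0.36902152943399186))
die in dish (array([ 628.50958322, -256.60359729,   11.30750656]), np.float64(0.013364319964411632))
dish fits [(np.float64(336.1), 16, np.float64(626.0), np.float64(-268.0)), (np.float64(322.4), 16, np.float64(626.0), np.float64(-267.0)), (np.float64(320.4), 16, np.float64(625.0), np.float64(-268.0)), (np.float64(320.2), 19, np.float64(626.0), np.float64(-267.0)), (np.float64(314.8), 16, np.float64(626.0), np.float64(-269.0)), (np.float64(312.1), 16, np.float64(627.0), np.float64(-268.0))]
lid ((639.5, -109.0), (52.1, 52.8), 79.2)
box px [573.54032341 239.18148917]
box ((616.8, 193.2), (66.2, 27.6), 11.2)
[(-32, [37, 139, 68]), (-28, [17, 92, 37]), (-24, [187, 54, 43]), (-20, [203, 48, 42]), (-16, [198, 102, 95]), (-12, [178, 153, 141]), (-8, [150, 171, 146]), (-4, [149, 169, 143]), (0, [161, 176, 154]), (4, [152, 148, 140]), (8, [178, 178, 164]), (12, [150, 171, 146]), (16, [153, 173, 148]), (20, [151, 171, 145]), (24, [152, 171, 144]), (28, [118, 154, 120]), (32, [27, 89, 43])]
```

The checks hold: cap at z 18.6 on the cradle axis, dish centred at (626, -268) with its die at floor level, lid at (639.5, -109), box seated. Handing in.

```bash
python3 -c "
from station import ticket
print(ticket.hand_in())"
```

```text
the job is handed in; nothing more can be done
None
```

The job is handed in after about 34 s of robot time; by my image checks the pack, its lid, the chip box, the dish and the vial are all seated in their nests, and I did not touch the loupe.

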